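# Refit the drip plate of a table gas stove over its locating studs

## Task

The drip plate with its pan support has been washed: put it back on the single-burner stove. Set it down gently between the side guides, at the front end, so that it rests on top of the locating studs, then slide it towards the back until its slots drop over all four studs and it lies fully down. Then swing the red-tabbed catch all the way round over the plate's edge to lock it; do not force anything, and leave the bottle, spice jar, tin and mug where they stand.

Things in the scene. Friction and masses are not known exactly. Their poses are not given: they have to be found in the camera images.
- stove: Single-burner steel table gas stove, fixed, 250 (x) x 236 mm. Origin: centre of its underside on the counter; +x to its back (black knob on its front), +y its left, z up. Deck top 62 mm up. Two upright guide tabs on each side at x = -105..-65 and 65..105 mm, inner faces at y = +-86.5 mm, 23 mm high over the deck, lips flared outward. Burner 40 mm wide, 12 mm high at the centre.
- deck (a point): Centre of the deck's top, axes as the stove's. Two 2 mm rails along x at y = +-66 mm carry two studs each, 8 mm wide, bevelled, tops 9 mm over the deck, at 50 mm in front of and behind the rails' middle. The rails move together in slots and are clamped so that this middle is at an unreported x from -12 to +12 mm. Plate underside: 9 mm over this point when on the studs, 2 mm when home.
- drip_plate: Loose dark steel drip plate with welded pan support, 0.4 to 0.63 kg, 190 (x) x 170 (y) x 4 mm, 92 mm round burner opening; origin: centre of its underside. Four slots for the studs, 11 (x) x 14 (y) mm, at x = +-50, y = +-66 mm. Starts flat on the counter, right way up, to the right of the stove, x roughly ahead. It fits the stove either way round, its x along the stove's.
- bridge_top (a point): Middle of the top of the pan support's bridge bar, 32 mm above the plate's underside: the place to grip. The bar runs along the plate's y, 10 mm thick (x), 14 mm high, open beneath, with nothing within 36 mm in front of or behind it at its middle. Two short support fingers of the same height stand further out in x.
- catch (a joint): Swing catch, vertical pivot at x = -20, y = -100 mm of the stove. 0: arm points to the stove's front (open); 1.57: to its left, over the plate's edge (locked); stop at 1.62. Starts at 0 to 0.3; stays where left; 2 N at the tab moves it. Arm reaches 34 mm from the pivot, is 12 wide, 10 to 16 mm over the deck: it clears a plate that is home by 4 mm and is blocked by the edge of one that is not.
- catch_tab (a point): Top centre of the catch's upright red tab, a round post 10 mm across and 22 mm tall, on the catch's tail 18 mm from the pivot, opposite to the arm: it is on the stove's back side of the pivot when open and goes to the right (outward) to lock. Its top is 38 mm over the deck, 100 mm over the counter.
- bottle: Loose bystander: upright plastic bottle with a yellow-brown cap, 72 x 72 x 201 mm, behind the stove; origin at its foot.
- spice_jar: Loose bystander: spice jar with a green cap, 46 mm across, 106 mm tall, behind the stove; origin at its foot.
- tin: Loose bystander: flat tin, 86 mm across, 40 mm high, behind and to the right of the stove; origin at its foot.
- mug: Loose bystander: white mug, 92 x 127 x 95 mm with its handle, behind the drip plate; origin at its foot.

How it is judged (in metres and radians):
On the way, in this order (a step that is already met when the one before it is completed fails the run):
1. the drip plate lies level between the guides, resting on top of the studs, the catch still open (z of drip_plate in the frame of stove between 0.0695 and 0.073 m and angle between drip_plate's own z axis and vertical below 0.05 rad and y of drip_plate in the frame of stove between -0.006 and 0.006 m and contact force between drip_plate and stove above 0.5 N and value of joint catch below 0.6 rad), for 0.15 s.
2. it has dropped over all four studs and lies flat on the rails, the catch still open (z of drip_plate in the frame of stove below 0.0658 m and angle between drip_plate's own z axis and vertical below 0.02 rad and y of drip_plate in the frame of stove between -0.005 and 0.005 m and x of drip_plate in the frame of stove between -0.0165 and 0.0165 m and angle between the x axis of drip_plate and the x axis of stove, either way round below 0.06 rad and value of joint catch below 0.6 rad), for 0.2 s.
At the end, for the whole second after the job is handed in: The drip plate lies flat on the rails with its slots over all four studs (underside within 1.8 mm of its seat height, level to 0.02 rad, between the guides, square to the stove to 0.06 rad), at rest, and the catch is turned to more than 1.35 rad, over the plate's edge (z of drip_plate in the frame of stove below 0.0658 m and angle between drip_plate's own z axis and vertical below 0.02 rad and y of drip_plate in the frame of stove between -0.005 and 0.005 m and x of drip_plate in the frame of stove between -0.0165 and 0.0165 m and angle between the x axis of drip_plate and the x axis of stove, either way round below 0.06 rad and value of joint catch above 1.35 rad and linear speed of drip_plate below 0.01 m/s); the robot touches nothing.
It fails at once if the drip plate is pressed or knocked against the stove with more than 60 N (contact force between drip_plate and stove above 60 N).
It fails at once if the drip plate is tipped by more than 0.35 rad (angle between drip_plate's own z axis and vertical above 0.35 rad).
It fails at once if the robot itself presses on the stove or its catch with more than 35 N (contact force between any of the fingers, the arm and stove above 35 N).
It fails at once if a bystander (bottle, spice jar, tin or mug) is moved by more than 20 mm (distance of any of bottle, spice_jar, tin, mug from where it was at the start of the episode above 0.02 m).
It also fails if it takes over 62 s, if anything falls off the work surface, if the arm or the gripper's body presses on something with over 40 N, if the wrist force passes 120 N, or if a joint passes its speed limit or range.

## Robot

A 6-joint arm with a two-finger parallel gripper is mounted at the origin on a cart in front of the work surface, level with it; the furniture and walls round the work are solid. World frame = base frame: x ahead of the robot, y to its left, z up, the work surface at z = 0. Lengths are in mm, angles in rad, forces in N, time in s.
With the tool pointing down it reaches from about 375 to 900 mm from the base axis. Payload 3.1 kg.
Tool frame: the origin (TCP) lies midway between the tips of the shut fingers; the grasp point (between the pads) lies r.grip_depth behind it (r.grip_depth is the distance from the TCP to the grasp point, in mm); z points along the fingers, y is the line along which they close (so a half turn about z gives the same grasp; the last joint's range is limited). The gripper opens to 87 mm and grips with 3 to 60 N. Pads are 19 mm wide; open, the fingers measure 117 mm over their backs; the gripper's body (75 mm by 190 mm) begins 51 mm behind the grasp point.
Start: joints at [1.167, 0.527, 1.433, -0, 1.181, -0.178], TCP at [139.28, 609.26, 222.548] pointing down, gripper open.
Joint ranges: [-3.08, 3.08], [-0.75, 2.2], [0.22, 2.44], [-1.43, 4.57], [0, 2.65], [-2.85, 2.85]. Speed limits (rad/s): [2.79, 2.79, 3.14, 3.14, 3.14, 3.14].

## Interface

Orientations are given as a 3x3 rotation matrix whose columns are the frame's x, y, z axes.
In Python, from rig import r, imaging gives the robot as it stands. The module is installed in compiled form; this text tells all that it offers.
- The arm moves only by the tool play_rows, never from a script. Its argument "increments" is a list that holds one entry, the list of rows, each a list of 7 numbers: the finger opening in m, from 0 to 0.087, then the shift along the world's x, y, z in m, then the turn, a rotation vector about the world's x, y, z in degrees. A call has 1 to 12 rows; each row is the pose to reach, as a shift and turn from the pose commanded when the call began; what a row does not reach only later rows make up. A row lasts 1/8 s, in which the tool goes at most 62.5 mm and 10.7 degrees, less where a joint would pass 70% of its speed; a pose out of reach is approached as far as the arm can. A call with a gripper value outside its range is refused whole. The fingers move at their own pace and stop on an object; "squeeze" is the grip in N (left out, the last holds). Time passes only in rows, so rows that repeat a pose let the fingers close. It gives the time, the measured TCP pose, the force, the opening and the grip force at its end, in the units of the state.
- r.state(): the state, without advancing time (a new reading comes with each control period).
- imaging.read_camera(name): name is "side" or "top"; returns the picture (384x512x3 uint8, red, green, blue); there is no depth.
- imaging.get_calibration(name): a dict with "intrinsics" (3x3 intrinsics, pixels), "origin" and "rotation" of the camera in the world. Camera axes: x right, y down, z forward; pixel columns grow to the right and rows downward; lengths in mm; the calibration is good to about 2 mm. A picture is of the moment at which its call begins. get_calibration takes no time and is no camera call.
- r.hand_in(): hands the job in; it is judged then, once.
The state is a dict: "clock": time; "joints": joint angles; "qd": joint speeds; "joint_efforts": joint torques, N m; "eef_pos": TCP position; "ee_rot": TCP orientation; "force": force on the tool from outside, world axes, zero at the start; "wrist_torque": the same for the moment, N m; "grip_width": opening from 0.0 (shut) to 1.0 (fully open); "finger_force": force on a finger pad.
Only numpy, scipy, OpenCV 4.12 (cv2) and the standard library are available. Lean on these libraries where they do the work, as an engineer would, in place of code of your own. Each camera call takes 0.05 s, during which the arm holds its last target. There are 200 camera calls.

## Working session

There is one attempt and no reset: what is moved stays moved. The work goes in short steps, Python scripts to look and compute and a tool call to move; the robot and the scene stay as the last step left them, time stands still between calls to the robot, and variables do not carry over. Pictures are saved under pics/ and viewed, at most 11 in all, crops included, and the job is handed in when it is done.

Besides the shell and the picture viewer there is one more tool, called after "Request:" as a command line: name --argument value ..., lists and objects as JSON in quotes. play_rows: Moves the arm, as the interface text tells. Its arguments: {"type":"object","properties":{"increments":{"type":"array","items":{"type":"array","items":{"type":"array","items":{"type":"number"}}}},"squeeze":{"type":"number"}},"required":["increments"]}

```bash
mkdir -p pics
python3 - <<'E'
from rig import r, imaging
import cv2,numpy as np
for n in("side","top"):
    im=imaging.read_camera(n); cv2.imwrite(f"pics/{n}0.png",cv2.resize(im[:,:,::-1],(800,600),interpolation=cv2.INTER_CUBIC))
    c=imaging.get_calibration(n); print(n,c)
s=r.state(); print(s, r.grip_depth)
E
```

```text
side {'intrinsics': array([[351.78064187,   0.        , 262.47289307],
       [  0.        , 351.78064187, 186.99185505],
       [  0.        ,   0.        ,   1.        ]]), 'origin': array([708.96623673, 491.80630216, 760.02409569]), 'rotation': array([[-0.98744952,  0.13124131, -0.08785877],
       [ 0.15703453,  0.75655866, -0.63479064],
       [-0.01684044, -0.64062057, -0.7676729 ]])}
top {'intrinsics': array([[377.7156447 ,   0.        , 254.36591747],
       [  0.        , 377.7156447 , 189.24410333],
       [  0.        ,   0.        ,   1.        ]]), 'origin': array([459.33982683, -44.95828486, 907.62203489]), 'rotation': array([[-0.02954488, -0.97937178,  0.19989499],
       [-0.99948654,  0.03142661,  0.00624641],
       [-0.01239958, -0.19960781, -0.97979742]])}
{'clock': 0.1, 'joints': array([ 1.16752043e+00,  5.28372732e-01,  1.43378018e+00, -2.29415764e-05,
        1.18144608e+00, -1.78522003e-01]), 'qd': array([ 0.00127733, -0.00259617, -0.00359282, -0.00205176,  0.00096679,
       -0.00053264]), 'joint_efforts': array([-2.16767953e-04, -4.40986204e+01, -1.77151090e+01,  6.34800363e-02,
        5.34287898e-02, -6.33944524e-05]), 'eef_pos': array([139.012365  , 608.6491921 , 221.66789445]), 'ee_rot': array([[-9.74850803e-01,  2.22857180e-01, -7.67833835e-04],
       [ 2.22858250e-01,  9.74849098e-01, -1.85372282e-03],
       [ 3.35406682e-04, -1.97822128e-03, -9.99997987e-01]]), 'force': array([-0.06946542, -0.0087627 , -0.46040912]), 'wrist_torque': array([ 0.00562457, -0.03063669,  0.01348205]), 'finger_force': 0.0, 'grip_width': 1.0026940515377225} 18.700000000000003
```

View pics/top0.png

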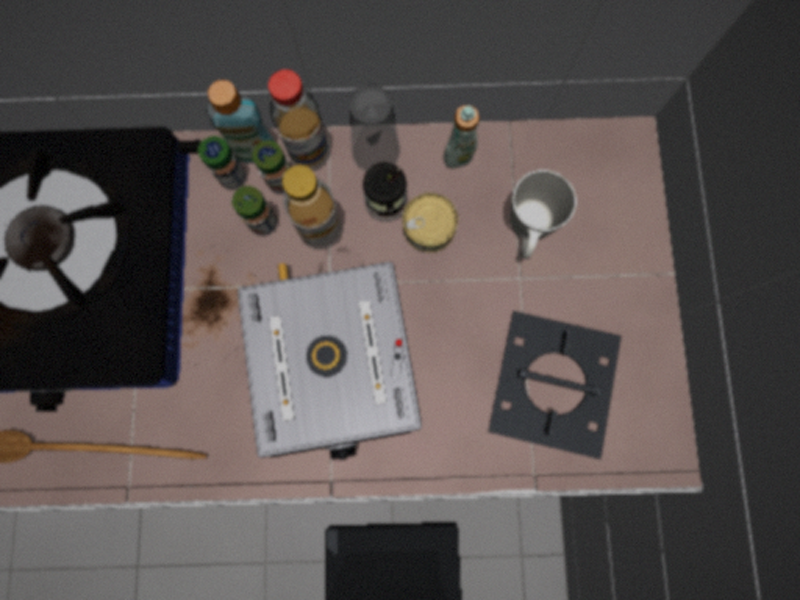

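View pics/side0.png

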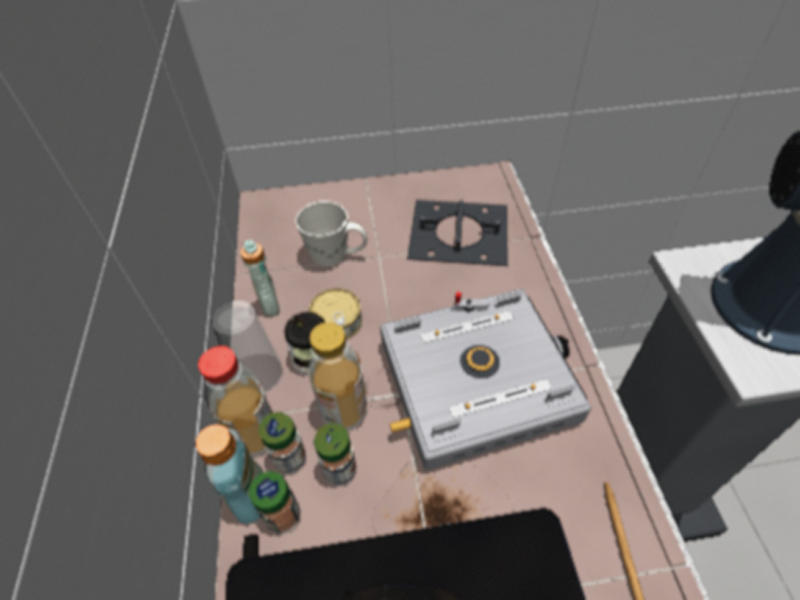

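```bash
cat > h.py <<'E'
from rig import r, imaging
import cv2,numpy as np
from scipy.optimize import least_squares
C={n:imaging.get_calibration(n) for n in("side","top")}
def proj(n,P):
    c=C[n];p=(np.atleast_2d(P)-c["origin"])@c["rotation"]@c["intrinsics"].T
    return p[:,:2]/p[:,2:]
def ray(n,px,z):
    c=C[n];d=c["rotation"]@np.linalg.solve(c["intrinsics"],[px[0],px[1],1.]);o=c["origin"]
    return o+d*(z-o[2])/d[2]
def crop(n,u,v,w,h,k,f,num=1):
    im=np.mean([imaging.read_camera(n).astype(float) for _ in range(num)],0).astype(np.uint8)[v:v+h,u:u+w,::-1]
    im=cv2.resize(im,None,fx=k,fy=k,interpolation=cv2.INTER_CUBIC)
    for g in range((u+9)//10*10,u+w,10): cv2.putText(im,str(g),((g-u)*k+k//2,8),0,.3,(0,255,255)); im[10:16,(g-u)*k+k//2]=(0,255,255)
    for g in range((v+9)//10*10,v+h,10): cv2.putText(im,str(g),(0,(g-v)*k+k//2),0,.3,(0,255,255)); im[(g-v)*k+k//2,22:28]=(0,255,255)
    cv2.imwrite("pics/"+f,im)
def place(p,P): # p=x,y,yaw ; P local mm
    c,s=np.cos(p[2]),np.sin(p[2]);P=np.atleast_2d(P).astype(float)
    return np.c_[p[0]+c*P[:,0]-s*P[:,1],p[1]+s*P[:,0]+c*P[:,1],P[:,2]]
def fit(obs,p0): # obs: list (cam,px,local)
    f=lambda p:np.concatenate([proj(n,place(p,[L]))[0]-px for n,px,L in obs])
    s=least_squares(f,p0);return s.x,s.fun.reshape(-1,2)
E
python3 - <<'E'
from h import *
crop("top",148,160,125,138,4,"st.png",3)
crop("top",305,190,100,110,5,"pt.png",3)
crop("side",238,180,145,120,5,"ss.png",3)
E
```

```text
(no output)
```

View pics/st.png

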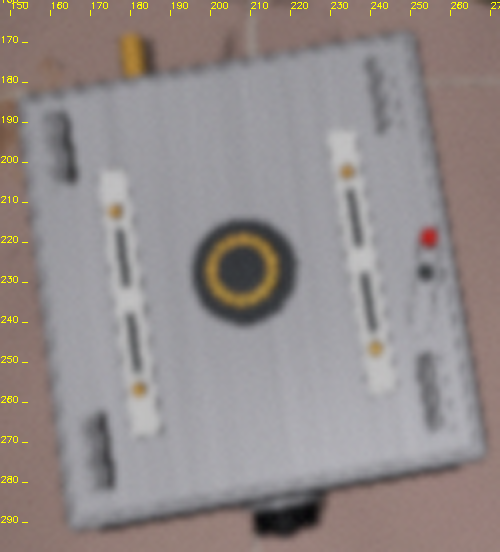

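View pics/pt.png

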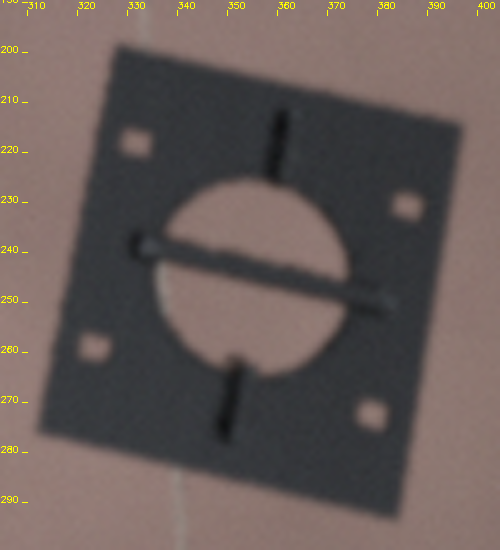

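View pics/ss.png

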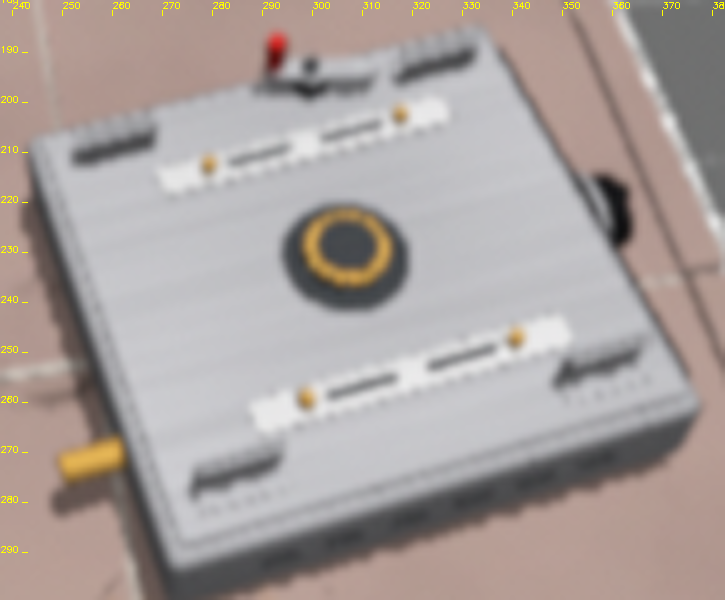

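```bash
cat > m.py <<'E'
from h import *
T=lambda x,y:("top",np.array([148+(x-2)/4,160+(y-2)/4]))
S=lambda x,y:("side",np.array([238+(x-2.5)/5,180+(y-2.5)/5]))
Q=lambda x,y:("top",np.array([305+(x-2.5)/5,190+(y-2.5)/5]))
cor=[(125,118,62),(125,-118,62),(-125,-118,62),(-125,118,62)]
stu=[(50,66,69),(50,-66,69),(-50,66,69),(-50,-66,69)]
A=[T(20,100),T(410,32),T(485,455),T(70,525)]; As=[S(178,565),S(35,140),S(487,30),S(695,400)]
B=[T(116,211),T(347,172),T(139,389),T(376,349)]; Bs=[S(306,399),S(209,163),S(516,337),S(400,114)]
def go(A,B,bn):
    out=[]
    def f(p):
        e=[proj(n,place(p,[L]))[0]-px for (n,px),L in zip(A,cor*2)]
        e+=[proj(n,place(p,[np.array(L)+[p[3],0,0]]))[0]-px for (n,px),L in zip(B,stu*2)]
        e+=[proj(n,place(p,[(0,0,74)]))[0]-px for n,px in bn]
        return np.concatenate(e)
    s=least_squares(f,[450,60,0.1,0]); print(s.x.round(3)); print(s.fun.reshape(-1,2).round(1).tolist())
    return s.x
bt,bs=[T(243,270)],[S(347,246)]
go(A,B,bt);go(As,Bs,bs);st=go(A+As,B+Bs,bt+bs)
# catch tab
o=[];
for n,px in (T(429,238),S(277,42)):
    w=ray(n,px,99);d=w[:2]-st[:2];c,s=np.cos(st[2]),np.sin(st[2]);print("tab",w.round(1),"stove",(c*d[0]+s*d[1]).round(1),(-s*d[0]+c*d[1]).round(1))
pc=[(95,85,4),(95,-85,4),(-95,-85,4),(-95,85,4)]
ps=[(50,66,2),(50,-66,2),(-50,66,2),(-50,-66,2)]
pp=[Q(117,45),Q(462,125),Q(398,518),Q(40,432),Q(136,142),Q(407,206),Q(94,347),Q(372,415)]
p,e=fit([(n,px,L) for (n,px),L in zip(pp,pc+ps)],[450,-200,-.1]);print("plate",p.round(3),e.round(1).tolist())
a,b=ray(*Q(140,245),32),ray(*Q(390,300),32);print("bar",a,b,(a+b)/2)
E
python3 m.py
```

```text
[ 5.48128e+02  6.50120e+01  1.39000e-01 -5.19300e+00]
[[-2.2, -2.1], [1.4, -2.1], [1.8, 1.3], [-1.6, 2.5], [0.0, 0.0], [0.3, -0.1], [0.1, 0.1], [0.2, -0.1], [-0.1, -0.3]]
[ 5.48499e+02  6.54790e+01  1.40000e-01 -4.56800e+00]
[[-1.7, 0.7], [-2.5, -1.6], [-0.1, -3.2], [3.6, 0.8], [0.0, 0.2], [-0.1, 0.4], [0.1, 0.4], [0.2, 0.1], [0.3, -0.1]]
[ 5.48293e+02  6.51900e+01  1.40000e-01 -4.90600e+00]
[[-2.2, -2.1], [1.4, -2.1], [1.7, 1.2], [-1.7, 2.4], [-1.7, 0.6], [-2.5, -1.8], [-0.0, -3.2], [3.6, 0.7], [-0.1, -0.2], [0.2, -0.3], [-0.0, -0.1], [0.1, -0.3], [0.3, 0.0], [0.1, 0.3], [0.3, 0.3], [0.4, 0.0], [-0.2, -0.3], [0.3, -0.3]]
tab [559.  -38.7  99. ] stove -3.8 -104.4
tab [560.7 -39.3  99. ] stove -2.3 -105.2
plate [ 5.02468e+02 -2.73403e+02 -2.63000e-01] [[-0.3, -0.5], [0.5, -0.5], [0.1, 0.7], [-0.8, 0.3], [-0.1, -0.0], [0.2, -0.1], [0.1, 0.1], [0.2, -0.2]]
bar [ 516.70954877 -215.50682908   32.        ] [ 488.33278915 -327.50992429   32.        ] [ 502.52116896 -271.50837669   32.        ]
```

Request:
play_rows --increments '[[[0.04, 0.421, -0.644, -0.06, 0, 0, 20.8], [0.04, 0.421, -0.644, -0.06, 0, 0, 20.8], [0.04, 0.421, -0.644, -0.06, 0, 0, 20.8], [0.04, 0.421, -0.644, -0.06, 0, 0, 20.8], [0.04, 0.421, -0.644, -0.06, 0, 0, 20.8], [0.04, 0.421, -0.644, -0.06, 0, 0, 20.8], [0.04, 0.421, -0.644, -0.06, 0, 0, 20.8], [0.04, 0.421, -0.644, -0.06, 0, 0, 20.8], [0.04, 0.421, -0.644, -0.06, 0, 0, 20.8], [0.04, 0.421, -0.644, -0.06, 0, 0, 20.8], [0.04, 0.421, -0.644, -0.06, 0, 0, 20.8], [0.04, 0.421, -0.644, -0.06, 0, 0, 20.8]]]' --squeeze 4

```text
clock: 2.05
eef_pos: [548.9, -17.5, 164.5]
ee_rot: [[-0.991, -0.137, 0.001], [-0.137, 0.991, 0.0], [-0.001, -0.0, -1.0]]
force: [1.2, 0.6, 0.5]
grip_width: 0.46
finger_force: 0.0
```

Request:
play_rows --increments '[[[0.04, 0.011, -0.017, 0, 0, 0, 0], [0.04, 0.011, -0.017, 0, 0, 0, 0], [0.04, 0.011, -0.017, 0, 0, 0, 0]]]'

```text
clock: 2.42
eef_pos: [557.1, -30.8, 164.2]
ee_rot: [[-0.99, -0.139, -0.002], [-0.139, 0.99, 0.001], [0.002, 0.001, -1.0]]
force: [-0.3, 0.7, -0.0]
grip_width: 0.46
finger_force: 0.0
```

Request:
play_rows --increments '[[[0.04, 0.003, -0.004, -0.04, 0, 0, 0], [0.04, 0.003, -0.004, -0.075, 0, 0, 0], [0.04, 0.003, -0.004, -0.078, 0, 0, 0], [0.005, 0.003, -0.004, -0.078, 0, 0, 0], [0.005, 0.003, -0.004, -0.078, 0, 0, 0], [0.005, 0.003, -0.004, -0.078, 0, 0, 0], [0.005, 0.003, -0.004, -0.078, 0, 0, 0], [0.005, 0.003, -0.004, -0.078, 0, 0, 0]]]' --squeeze 4

```text
clock: 3.42
eef_pos: [563.1, -37.5, 87.4]
ee_rot: [[-0.99, -0.138, 0.003], [-0.138, 0.99, -0.002], [-0.003, -0.002, -1.0]]
force: [0.8, -2.6, 3.2]
grip_width: 0.112
finger_force: 4.0
```

Request:
play_rows --increments '[[[0.005, -0.0005, 0.003, 0, 0, 0, 0], [0.005, -0.0005, 0.003, 0, 0, 0, 0], [0.005, -0.0005, 0.003, 0, 0, 0, 0]]]'

```text
clock: 3.8
eef_pos: [563.2, -33.9, 87.1]
ee_rot: [[-0.991, -0.137, 0.004], [-0.137, 0.991, -0.001], [-0.004, -0.001, -1.0]]
force: [4.7, -2.7, 3.6]
grip_width: 0.106
finger_force: 4.0
```

Request:
play_rows --increments '[[[0.03, 0, 0, 0, 0, 0, 0], [0.03, 0, 0, 0, 0, 0, 0], [0.03, 0, 0, 0.04, 0, 0, 0], [0.03, -0.06, -0.239, 0.04, 0, 0, -113], [0.03, -0.06, -0.239, 0.04, 0, 0, -113], [0.03, -0.06, -0.239, 0.04, 0, 0, -113], [0.03, -0.06, -0.239, 0.04, 0, 0, -113], [0.03, -0.06, -0.239, 0.04, 0, 0, -113], [0.03, -0.06, -0.239, 0.04, 0, 0, -113], [0.03, -0.06, -0.239, 0.04, 0, 0, -113], [0.03, -0.06, -0.239, 0.04, 0, 0, -113], [0.03, -0.06, -0.239, 0.04, 0, 0, -113]]]'

```text
clock: 5.3
eef_pos: [499.5, -270.5, 125.1]
ee_rot: [[-0.015, 1.0, -0.004], [1.0, 0.015, 0.004], [0.004, -0.004, -1.0]]
force: [-0.4, -0.2, 1.1]
grip_width: 0.343
finger_force: 0.0
```

Request:
play_rows --increments '[[[0.03, 0, 0, 0, 0, 0, -18], [0.03, 0, 0, 0, 0, 0, -18], [0.03, 0, 0, 0, 0, 0, -18], [0.03, 0, 0, 0, 0, 0, -18]]]'

```text
clock: 5.8
eef_pos: [500.5, -271.6, 125.8]
ee_rot: [[0.287, 0.958, -0.002], [0.958, -0.287, 0.002], [0.001, -0.002, -1.0]]
force: [-0.2, -0.4, 0.1]
grip_width: 0.343
finger_force: 0.0
```

Request:
play_rows --increments '[[[0.03, 0.002, -0.001, -0.05, 0, 0, 1.6], [0.03, 0.002, -0.001, -0.1, 0, 0, 1.6], [0.03, 0.002, -0.001, -0.112, 0, 0, 1.6], [0.03, 0.002, -0.001, -0.112, 0, 0, 1.6], [0.03, 0.002, -0.001, -0.112, 0, 0, 1.6]]]'

```text
clock: 6.42
eef_pos: [504.3, -274.3, 16.0]
ee_rot: [[0.261, 0.965, 0.002], [0.965, -0.261, -0.002], [-0.001, 0.003, -1.0]]
force: [-0.0, 1.1, 0.4]
grip_width: 0.347
finger_force: 0.0
```

Run:
```python
from h import *
crop("side",245,100,100,90,6,"g1.png")
print(r.state()["eef_pos"])
```

```text
[ 504.36896579 -274.35685633   16.20068101]
```

View pics/g1.png

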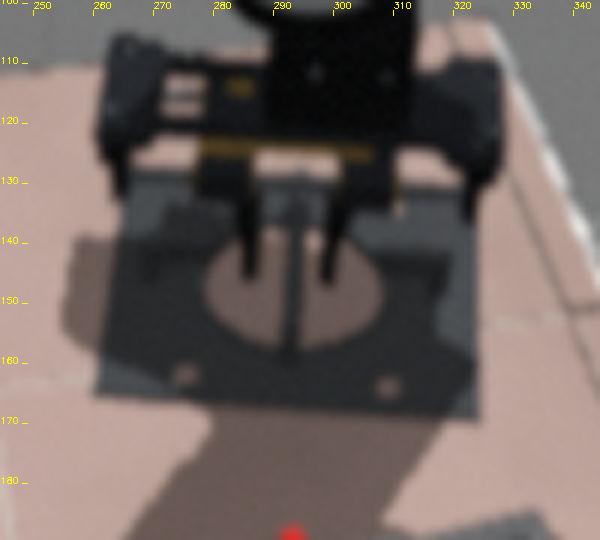

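Request:
play_rows --increments '[[[0.03, -0.0015, 0.001, -0.0015, 0, 0, 0], [0.002, -0.0015, 0.001, -0.0015, 0, 0, 0], [0.002, -0.0015, 0.001, -0.0015, 0, 0, 0], [0.002, -0.0015, 0.001, -0.0015, 0, 0, 0], [0.002, -0.0015, 0.001, -0.0015, 0, 0, 0], [0.002, -0.0015, 0.001, -0.0015, 0, 0, 0]]]' --squeeze 40

```text
clock: 7.22
eef_pos: [501.7, -272.5, 13.0]
ee_rot: [[0.262, 0.965, 0.0], [0.965, -0.262, -0.0], [-0.0, 0.0, -1.0]]
force: [-1.3, -0.2, 2.2]
grip_width: 0.111
finger_force: 40.0
```

Request:
play_rows --increments '[[[0.002, 0, 0, 0.05, 0, 0, 0], [0.002, 0, 0, 0.11, 0, 0, 0], [0.002, 0.004, 0.04, 0.122, 0, 0, 4], [0.002, 0.008, 0.09, 0.122, 0, 0, 8], [0.002, 0.012, 0.14, 0.122, 0, 0, 12], [0.002, 0.016, 0.19, 0.122, 0, 0, 16], [0.002, 0.02, 0.24, 0.122, 0, 0, 20], [0.002, 0.022, 0.29, 0.122, 0, 0, 22], [0.002, 0.024, 0.32, 0.122, 0, 0, 23.2], [0.002, 0.024, 0.3345, 0.122, 0, 0, 23.2], [0.002, 0.024, 0.3345, 0.122, 0, 0, 23.2], [0.002, 0.024, 0.3345, 0.122, 0, 0, 23.2]]]'

```text
clock: 8.72
eef_pos: [525.6, 60.9, 134.5]
ee_rot: [[-0.139, 0.99, -0.001], [0.99, 0.139, -0.001], [-0.0, -0.001, -1.0]]
force: [0.5, 0.0, -6.2]
grip_width: 0.108
finger_force: 40.0
```

Run:
```python
from h import *
a="top",148,160,132,150,4
crop(*a,"h1.png",2)
s=r.state();print(s["eef_pos"],s["ee_rot"][:,1],s["force"],s["grip_width"])
```

```text
[525.82757613  60.69082576 134.74564128] [ 9.90441678e-01  1.37932074e-01 -1.60880620e-04] [-0.02301344 -0.19014965 -4.91653185] 0.10513274008920502
```

View pics/h1.png

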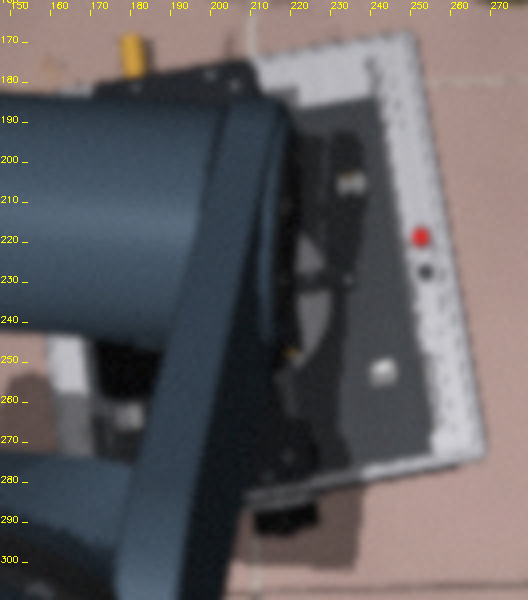

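Run:
```python
from h import *
T=lambda x,y:("top",np.array([148+(x-2)/4,160+(y-2)/4]))
pp=[T(351,182),T(383,371),T(129,415)];L=[(50,-66,124),(-50,-66,124),(-50,66,124)]
c=[T(380,97),T(432,460)];cl=[(95,-85,126),(-95,-85,126)]
for a,l in((pp,L),(pp+c,L+cl)):
    p,e=fit([(n,px,x) for (n,px),x in zip(a,l)],[525,61,.14]);print("plate",p.round(3),e.round(2).tolist())
    d=p[:2]-[548.2,65.1];k,s=np.cos(.1395),np.sin(.1395);print("in stove",k*d[0]+s*d[1],-s*d[0]+k*d[1])
```

```text
plate [5.28424e+02 5.90180e+01 1.42000e-01] [[0.2, -0.25], [0.04, 0.02], [-0.24, 0.21]]
in stove -20.429257948844523 -3.273417841330396
plate [5.28017e+02 5.85580e+01 1.24000e-01] [[0.92, 0.41], [-0.07, 0.84], [-0.51, -0.09], [-0.57, -0.59], [0.22, -0.59]]
in stove -20.896880564279904 -3.6720816239117733
```

Request:
play_rows --increments '[[[0.002, -0.0015, 0.0025, -0.015, 0, 0, 0], [0.002, -0.0015, 0.0025, -0.03, 0, 0, 0], [0.002, -0.0015, 0.0025, -0.03, 0, 0, 0], [0.002, -0.0015, 0.0025, -0.03, 0, 0, 0]]]'

```text
clock: 9.32
eef_pos: [524.2, 64.5, 104.5]
ee_rot: [[-0.14, 0.99, -0.0], [0.99, 0.14, 0.0], [0.0, -0.0, -1.0]]
force: [0.4, 0.5, -5.6]
grip_width: 0.111
finger_force: 40.0
```

Run:
```python
from h import *
im=np.concatenate([cv2.resize(x,None,fx=4,fy=4,interpolation=cv2.INTER_CUBIC) for x in (imaging.read_camera("top")[165:295,148:278],)],1)
s=imaging.read_camera("side")[175:300,238:385]
s=cv2.resize(s,None,fx=4,fy=4,interpolation=cv2.INTER_CUBIC)
cv2.imwrite("pics/h2t.png",im[:,:,::-1]);
# montage top right half (cols 200..278) and side left
t=im[:,(208-148)*4:]
M=np.zeros((520,280+520,3),np.uint8);M[:,:280]=t[:520];M[:500,280:]=s[:,:520]
cv2.imwrite("pics/h2.png",M[:,:,::-1])
s=r.state();print(s["eef_pos"],s["ee_rot"][:,1],s["force"],s["grip_width"])
```

```text
[524.65246611  64.49807428 105.08527164] [9.90178717e-01 1.39804559e-01 8.91391572e-04] [-0.19013536  0.08152212 -5.55164658] 0.11455540606006781
```

View pics/h2.png

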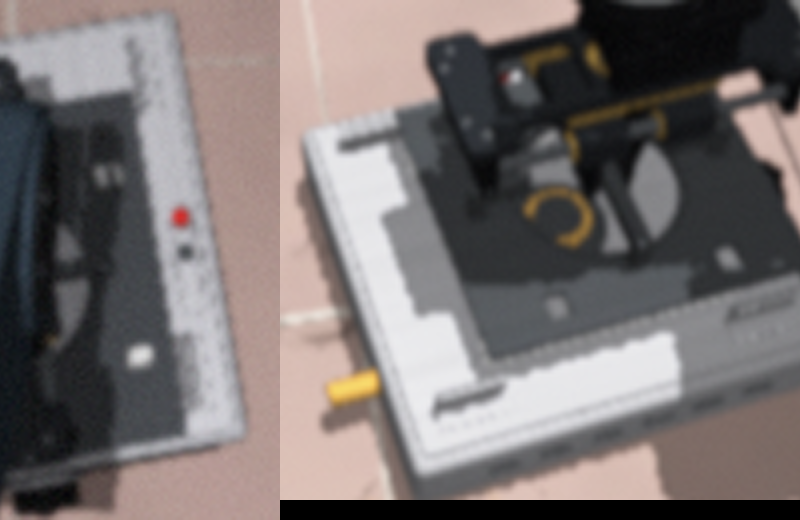

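Run:
```python
from h import *
T=lambda x,y:("top",np.array([208+(x-2)/4,165+(y-2)/4]))
S=lambda x,y:("side",np.array([238+(x-282)/4,175+(y-2)/4]))
a=[T(108,174),T(140,355),S(557,308),S(728,259)];l=[(50,-66,94),(-50,-66,94),(50,66,94),(-50,66,94)]
b=[T(135,93),T(186,435),S(488,360)];bl=[(95,-85,96),(-95,-85,96),(95,85,95)]
for a,l in((a[:2],l[:2]),(a[2:],l[2:]),(a,l),(a+b,l+bl)):
    p,e=fit([(n,px,x) for (n,px),x in zip(a,l)],[525,61,.14])
    d=p[:2]-[548.3,65.2];k,s=np.cos(.14),np.sin(.14);print(p.round(3),"in stove",k*d[0]+s*d[1],-s*d[0]+k*d[1],e.round(1).tolist())
```

```text
[5.26094e+02 6.23490e+01 1.54000e-01] in stove -22.38656572533213 0.2759600540948566 [[-0.0, -0.3], [0.0, 0.2]]
[5.27492e+02 6.19570e+01 1.40000e-01] in stove -21.056978704681732 -0.30742900955474006 [[-0.0, 0.0], [0.0, -0.0]]
[5.27267e+02 6.22200e+01 1.40000e-01] in stove -21.243238761022255 -0.015590350942124687 [[0.4, -0.4], [-0.1, 0.2], [0.1, 0.1], [0.2, 0.1]]
[5.27026e+02 6.21230e+01 1.30000e-01] in stove -21.49472837736013 -0.07791316009236926 [[0.7, -0.1], [-0.3, 0.7], [-0.2, -0.1], [0.1, 0.3], [-0.6, -1.3], [0.4, 0.6], [0.1, 0.0]]
```

Request:
play_rows --increments '[[[0.002, 0, 0, -0.005, 0, 0, 0], [0.002, 0, 0, -0.01, 0, 0, 0], [0.002, 0, 0, -0.015, 0, 0, 0], [0.002, 0, 0, -0.018, 0, 0, 0], [0.002, 0, 0, -0.019, 0, 0, 0], [0.002, 0, 0, -0.019, 0, 0, 0]]]'

```text
clock: 10.18
eef_pos: [524.2, 64.5, 85.8]
ee_rot: [[-0.14, 0.99, -0.0], [0.99, 0.14, -0.0], [0.0, -0.0, -1.0]]
force: [-0.1, -0.1, -5.5]
grip_width: 0.108
finger_force: 40.0
```

Request:
play_rows --increments '[[[0.002, 0, 0, -0.0005, 0, 0, 0], [0.002, 0, 0, -0.001, 0, 0, 0], [0.002, 0, 0, -0.0015, 0, 0, 0], [0.002, 0, 0, -0.002, 0, 0, 0], [0.002, 0, 0, -0.002, 0, 0, 0]]]'

```text
clock: 10.8
eef_pos: [524.2, 64.5, 84.0]
ee_rot: [[-0.14, 0.99, 0.0], [0.99, 0.14, -0.0], [-0.0, 0.0, -1.0]]
force: [-0.1, -0.3, -4.0]
grip_width: 0.109
finger_force: 40.0
```

Contact begins (force −5.5 → −4.0). A little more, then release slightly.

Request:
play_rows --increments '[[[0.002, 0, 0, -0.0005, 0, 0, 0], [0.002, 0, 0, -0.001, 0, 0, 0], [0.002, 0, 0, -0.001, 0, 0, 0], [0.002, 0, 0, -0.001, 0, 0, 0]]]'

```text
clock: 11.3
eef_pos: [524.2, 64.5, 83.8]
ee_rot: [[-0.14, 0.99, 0.001], [0.99, 0.14, -0.0], [-0.0, 0.001, -1.0]]
force: [-2.3, -1.0, 5.2]
grip_width: 0.109
finger_force: 40.0
```

Request:
play_rows --increments '[[[0.014, 0, 0, 0, 0, 0, 0], [0.014, 0, 0, 0, 0, 0, 0], [0.014, 0, 0, 0, 0, 0, 0], [0.014, 0, 0, 0, 0, 0, 0]]]' --squeeze 10

```text
clock: 11.8
eef_pos: [524.3, 64.5, 82.8]
ee_rot: [[-0.14, 0.99, 0.0], [0.99, 0.14, -0.0], [-0.0, 0.0, -1.0]]
force: [0.6, 1.3, 0.3]
grip_width: 0.16
finger_force: 0.0
```

Request:
play_rows --increments '[[[0.014, 0.002, 0.0003, 0, 0, 0, 0], [0.014, 0.004, 0.0006, 0, 0, 0, 0], [0.014, 0.006, 0.0008, 0, 0, 0, 0], [0.014, 0.008, 0.0011, 0, 0, 0, 0], [0.014, 0.0095, 0.0013, 0, 0, 0, 0], [0.014, 0.011, 0.0015, 0, 0, 0, 0], [0.014, 0.0125, 0.0018, 0, 0, 0, 0], [0.014, 0.014, 0.002, 0, 0, 0, 0], [0.014, 0.015, 0.0021, 0, 0, 0, 0], [0.014, 0.015, 0.0021, 0, 0, 0, 0]]]'

```text
clock: 13.05
eef_pos: [539.6, 66.6, 82.9]
ee_rot: [[-0.14, 0.99, 0.001], [0.99, 0.14, 0.0], [-0.0, 0.001, -1.0]]
force: [-2.0, -0.5, -1.3]
grip_width: 0.162
finger_force: 0.9
```

Request:
play_rows --increments '[[[0.014, 0.0007, 0.0001, 0, 0, 0, 0], [0.014, 0.0014, 0.0002, 0, 0, 0, 0], [0.014, 0.002, 0.0003, 0, 0, 0, 0], [0.014, 0.002, 0.0003, 0, 0, 0, 0]]]'

```text
clock: 13.55
eef_pos: [542.1, 66.9, 83.2]
ee_rot: [[-0.14, 0.99, 0.002], [0.99, 0.14, -0.0], [-0.0, 0.002, -1.0]]
force: [0.9, -0.3, -0.3]
grip_width: 0.164
finger_force: 0.0
```

Request:
play_rows --increments '[[[0.014, 0.0005, 0.0001, 0, 0, 0, 0], [0.014, 0.001, 0.0001, 0, 0, 0, 0], [0.014, 0.0015, 0.0002, 0, 0, 0, 0], [0.014, 0.0015, 0.0002, 0, 0, 0, 0]]]'

```text
clock: 14.05
eef_pos: [542.4, 67.1, 82.8]
ee_rot: [[-0.14, 0.99, -0.001], [0.99, 0.14, -0.0], [0.0, -0.001, -1.0]]
force: [-0.4, -0.5, 1.0]
grip_width: 0.162
finger_force: 0.5
```

Run:
```python
from h import *
crop("side",238,175,150,118,5,"s3.png",2)
s=r.state();print(s["eef_pos"],s["force"],s["finger_force"])
```

```text
[542.36054953  67.07953589  82.77991521] [-0.81727207  0.24560553  0.79707164] 0.529894083738327
```

View pics/s3.png

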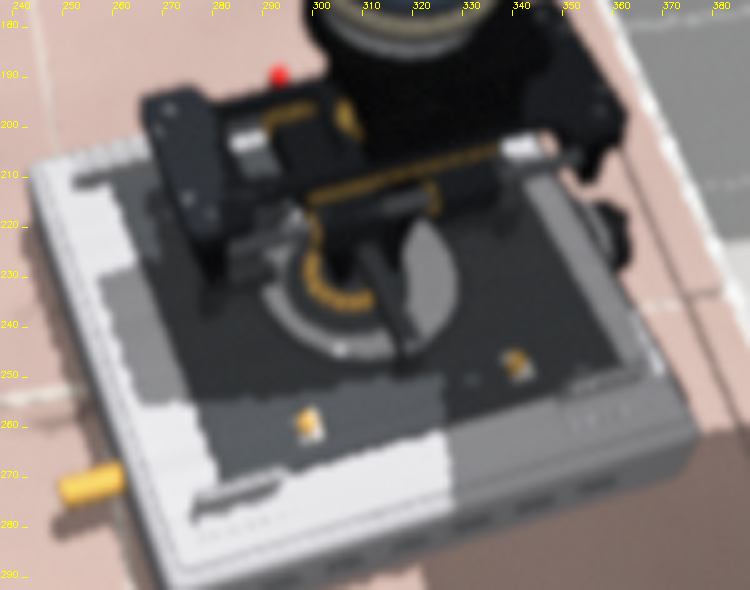

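Run:
```python
from h import *
S=lambda x,y:np.array([238+(x-2.5)/5,175+(y-2.5)/5])
for z in(64,71):
    for q,h in((S(310,427),3),(S(518,365),3),(S(218,483),4),(S(640,367),4)):
        d=ray("side",q,z+h)[:2]-[548.3,65.2];k,s=np.cos(.14),np.sin(.14);print(z,(k*d[0]+s*d[1]).round(1),(-s*d[0]+k*d[1]).round(1))
```

```text
64 44.0 66.7
64 -55.5 65.9
64 91.1 80.1
64 -106.2 83.7
71 45.7 70.0
71 -52.7 69.3
71 92.4 83.4
71 -102.9 86.9
```

Request:
play_rows --increments '[[[0.014, 0.0005, 0.0001, 0, 0, 0, 0], [0.014, 0.001, 0.0002, 0, 0, 0, 0], [0.014, 0.001, 0.0002, 0, 0, 0, 0], [0.014, 0.001, 0.0002, 0, 0, 0, 0]]]'

```text
clock: 14.65
eef_pos: [543.0, 67.4, 82.7]
ee_rot: [[-0.14, 0.99, -0.001], [0.99, 0.14, 0.0], [0.0, -0.001, -1.0]]
force: [-3.7, -0.3, 1.3]
grip_width: 0.158
finger_force: 1.9
```

Request:
play_rows --increments '[[[0.03, -0.002, -0.0003, 0, 0, 0, 0], [0.03, -0.002, -0.0003, 0, 0, 0, 0], [0.03, -0.002, -0.0003, 0.03, 0, 0, 0], [0.03, -0.002, -0.0003, 0.07, 0, 0, 0], [0.03, 0.018, -0.1, 0.07, 0, 0, 90], [0.03, 0.018, -0.1, 0.07, 0, 0, 90], [0.03, 0.018, -0.1, 0.07, 0, 0, 90], [0.03, 0.018, -0.1, 0.07, 0, 0, 90], [0.03, 0.018, -0.1, 0.07, 0, 0, 90], [0.03, 0.018, -0.1, 0.07, 0, 0, 90], [0.03, 0.018, -0.1, 0.07, 0, 0, 90], [0.03, 0.018, -0.1, 0.07, 0, 0, 90]]]'

```text
clock: 16.15
eef_pos: [562.8, -32.7, 153.1]
ee_rot: [[-0.998, -0.061, 0.002], [-0.061, 0.998, -0.0], [-0.002, -0.0, -1.0]]
force: [-0.6, -0.2, -0.1]
grip_width: 0.346
finger_force: 0.0
```

Request:
play_rows --increments '[[[0.03, 0, 0, 0, 0, 0, 5], [0.03, 0, 0, 0, 0, 0, 5]]]'

```text
clock: 16.4
eef_pos: [562.5, -32.7, 153.0]
ee_rot: [[-0.99, -0.141, 0.002], [-0.141, 0.99, -0.0], [-0.002, -0.0, -1.0]]
force: [-0.8, 0.1, 0.4]
grip_width: 0.34
finger_force: 0.0
```

Run:
```python
from h import *
def g(n,u,v,w,h): return cv2.resize(imaging.read_camera(n)[v:v+h,u:u+w,::-1],None,fx=4,fy=4,interpolation=cv2.INTER_CUBIC)
a=g("top",148,160,70,138);b=g("side",238,178,130,122)
M=np.zeros((552,800,3),np.uint8);M[:,:280]=a;M[:488,280:]=b
cv2.imwrite("pics/s4.png",M);s=r.state();print(s["eef_pos"],s["ee_rot"][:,1],s["force"],s["clock"])
```

```text
[562.20965336 -32.73180601 152.96119603] [-1.40672094e-01  9.90056204e-01 -2.74289535e-04] [0.24668544 1.10998259 0.25879979] 16.5
```

View pics/s4.png

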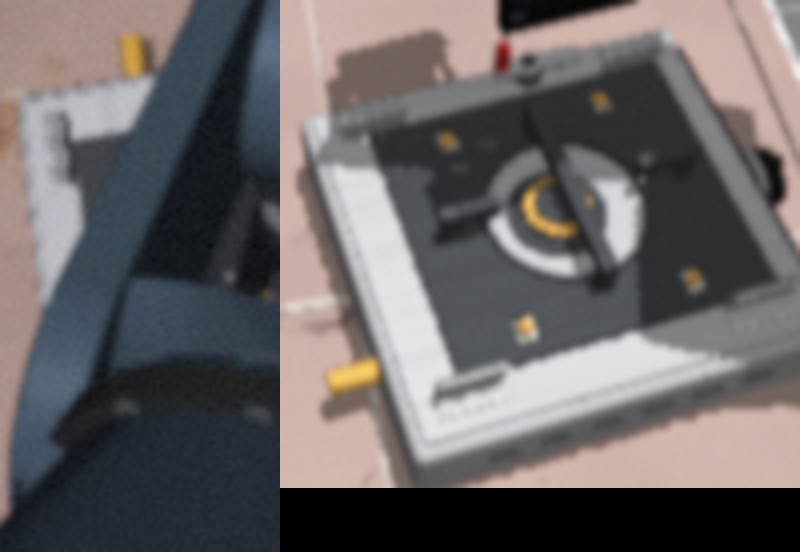

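All four studs show through the slots (side view: about (447,140), (600,100), (525,327), (693,279)), so the plate is home. Next I grip the tab.

Request:
play_rows --increments '[[[0.03, -0.001, -0.001, -0.03, 0, 0, 0], [0.03, -0.001, -0.001, -0.06, 0, 0, 0], [0.03, -0.001, -0.001, -0.066, 0, 0, 0], [0.03, -0.001, -0.001, -0.066, 0, 0, 0], [0.005, -0.001, -0.001, -0.066, 0, 0, 0], [0.005, -0.001, -0.001, -0.066, 0, 0, 0], [0.005, -0.001, -0.001, -0.066, 0, 0, 0], [0.005, -0.001, -0.001, -0.066, 0, 0, 0]]]' --squeeze 5

```text
clock: 17.5
eef_pos: [561.3, -34.0, 87.5]
ee_rot: [[-0.99, -0.142, 0.002], [-0.142, 0.99, -0.001], [-0.001, -0.001, -1.0]]
force: [0.2, -0.8, 3.0]
grip_width: 0.107
finger_force: 5.0
```

Request:
play_rows --increments '[[[0.005, 0.0002, -0.0032, 0, 0, 0, -10], [0.005, -0.0002, -0.0064, 0, 0, 0, -20], [0.005, -0.0012, -0.0095, 0, 0, 0, -30], [0.005, -0.0026, -0.0124, 0, 0, 0, -40], [0.005, -0.0046, -0.015, 0, 0, 0, -50], [0.005, -0.0069, -0.0172, 0, 0, 0, -60], [0.005, -0.0096, -0.0189, 0, 0, 0, -70], [0.005, -0.0126, -0.0202, 0, 0, 0, -80], [0.005, -0.0151, -0.0208, 0, 0, 0, -88], [0.005, -0.0151, -0.0208, 0, 0, 0, -88], [0.005, -0.0151, -0.0208, 0, 0, 0, -88]]]'

```text
clock: 18.88
eef_pos: [547.4, -55.2, 87.5]
ee_rot: [[-0.178, 0.984, 0.004], [0.984, 0.178, -0.001], [-0.002, 0.004, -1.0]]
force: [2.5, -1.5, 3.4]
grip_width: 0.107
finger_force: 5.0
```

Request:
play_rows --increments '[[[0.005, -0.001, -0.0001, 0, 0, 0, -2], [0.005, -0.0017, -0.0002, 0, 0, 0, -2], [0.005, -0.0017, -0.0002, 0, 0, 0, -2]]]'

```text
clock: 19.25
eef_pos: [546.2, -55.6, 87.6]
ee_rot: [[-0.142, 0.99, 0.005], [0.99, 0.142, -0.002], [-0.003, 0.005, -1.0]]
force: [5.6, -3.1, 2.0]
grip_width: 0.107
finger_force: 5.0
```

Request:
play_rows --increments '[[[0.03, 0, 0, 0, 0, 0, 0], [0.03, 0, 0, 0, 0, 0, 0], [0.03, 0, 0, 0.03, 0, 0, 0], [0.03, 0, 0, 0.07, 0, 0, 0], [0.03, 0, -0.05, 0.11, 0, 0, 0], [0.03, 0, -0.1, 0.15, 0, 0, 0], [0.03, 0, -0.15, 0.16, 0, 0, 0], [0.03, 0, -0.2, 0.16, 0, 0, 0], [0.03, 0, -0.2, 0.16, 0, 0, 0]]]'

```text
clock: 20.38
eef_pos: [542.2, -257.1, 245.7]
ee_rot: [[-0.138, 0.99, -0.003], [0.99, 0.138, 0.002], [0.002, -0.003, -1.0]]
force: [0.0, 0.5, 0.2]
grip_width: 0.345
finger_force: 0.0
```

Run:
```python
from h import *
def g(n,u,v,w,h): return cv2.resize(imaging.read_camera(n)[v:v+h,u:u+w,::-1],None,fx=3,fy=3,interpolation=cv2.INTER_CUBIC)
a=g("top",148,160,130,138);b=g("side",238,170,130,138)
cv2.imwrite("pics/s5.png",np.hstack([a,b]));s=r.state();print(s["eef_pos"],s["force"],s["clock"])
```

```text
[ 542.08374011 -253.48828276  245.33547325] [ 0.36074338  1.87835587 -0.31054389] 20.475
```

View pics/s5.png

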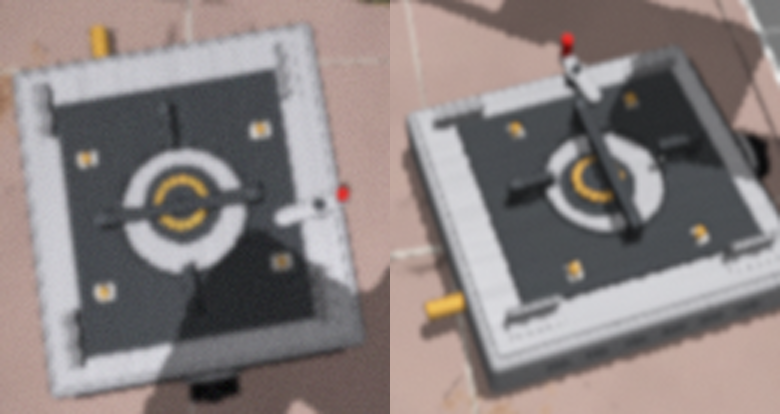

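The plate lies home and the catch arm is over its edge, at image angle about 1.4. I'll measure that properly.

Run:
```python
from h import *
T=lambda x,y:("top",np.array([148+(x-1)/3,160+(y-1)/3]))
S=lambda x,y:("side",np.array([238+(x-391)/3,170+(y-1)/3]))
k,s=np.cos(.14),np.sin(.14)
for nm,q,z in(("tab",T(343,193),98),("tab",S(568,42),98),("end",T(280,217),78),("piv",T(320,204),80),("piv",S(573,65),80),("end",S(596,96),78)):
    d=ray(*q,z)[:2]-[548.3,65.2];print(nm,(k*d[0]+s*d[1]).round(1),(-s*d[0]+k*d[1]).round(1))
```

```text
tab -17.0 -117.9
tab -17.0 -115.6
end -24.4 -70.0
piv -20.2 -100.4
piv -18.5 -104.9
end -25.4 -70.3
```

Request:
play_rows --increments '[[[0.03, 0.001, 0.06, -0.03, 0, 0, 0], [0.03, 0.001, 0.12, -0.05, 0, 0, 0], [0.03, 0.001, 0.17, -0.08, 0, 0, 0], [0.03, 0.001, 0.2, -0.09, 0, 0, 0], [0.03, 0.001, 0.2, -0.12, 0, 0, 0], [0.03, 0.001, 0.2, -0.12, 0, 0, 0], [0.03, 0.001, 0.2, -0.12, 0, 0, 0]]]'

```text
clock: 21.35
eef_pos: [544.7, -54.0, 127.3]
ee_rot: [[-0.143, 0.99, -0.001], [0.99, 0.143, 0.0], [0.0, -0.0, -1.0]]
force: [0.7, -0.5, 0.8]
grip_width: 0.342
finger_force: 0.0
```

Request:
play_rows --increments '[[[0.03, 0, -0.001, -0.03, 0, 0, 0], [0.03, 0, -0.001, -0.039, 0, 0, 0], [0.03, 0, -0.001, -0.039, 0, 0, 0], [0.005, 0, -0.001, -0.039, 0, 0, 0], [0.005, 0, -0.001, -0.039, 0, 0, 0], [0.005, 0, -0.001, -0.039, 0, 0, 0], [0.005, -0.001, -0.001, -0.039, 0, 0, 0], [0.005, -0.002, -0.001, -0.039, 0, 0, 0], [0.005, -0.002, -0.001, -0.039, 0, 0, 0]]]' --squeeze 5

```text
clock: 22.48
eef_pos: [544.7, -56.4, 88.5]
ee_rot: [[-0.142, 0.99, 0.004], [0.99, 0.142, -0.001], [-0.002, 0.004, -1.0]]
force: [3.7, -1.5, 2.5]
grip_width: 0.109
finger_force: 5.0
```

Request:
play_rows --increments '[[[0.005, -0.0005, 0, 0, 0, 0, 0], [0.005, -0.001, 0, 0, 0, 0, 0], [0.005, -0.001, 0, 0, 0, 0, 0]]]'

```text
clock: 22.85
eef_pos: [543.4, -56.7, 88.4]
ee_rot: [[-0.142, 0.99, 0.003], [0.99, 0.142, -0.002], [-0.002, 0.003, -1.0]]
force: [3.8, -2.7, 3.5]
grip_width: 0.109
finger_force: 5.0
```

Request:
play_rows --increments '[[[0.03, 0, 0, 0, 0, 0, 0], [0.03, 0, 0, 0, 0, 0, 0], [0.03, 0, 0, 0.03, 0, 0, 0], [0.03, 0, 0, 0.07, 0, 0, 0], [0.03, 0, -0.05, 0.11, 0, 0, 0], [0.03, 0, -0.1, 0.15, 0, 0, 0], [0.03, 0, -0.15, 0.16, 0, 0, 0], [0.03, 0, -0.2, 0.16, 0, 0, 0], [0.03, 0, -0.2, 0.16, 0, 0, 0], [0.03, 0, -0.2, 0.16, 0, 0, 0]]]'

```text
clock: 24.1
eef_pos: [540.2, -254.2, 246.5]
ee_rot: [[-0.142, 0.99, -0.004], [0.99, 0.142, 0.003], [0.004, -0.003, -1.0]]
force: [-0.2, 1.2, -0.3]
grip_width: 0.343
finger_force: 0.0
```

Run:
```python
from h import *
k,s=np.cos(.14),np.sin(.14)
for n in("top","side"):
    im=imaging.read_camera(n).astype(int);m=(im[...,0]>130)&(im[...,1]<80)&(im[...,2]<80);m[:, :235]=0;m[:165]=0;m[245:]=0;m[:,310:]=0
    v,u=np.nonzero(m);print(len(u),u.mean(),v.mean())
    d=ray(n,(u.mean(),v.mean()),97)[:2]-[548.3,65.2];print(n,(k*d[0]+s*d[1]).round(1),(-s*d[0]+k*d[1]).round(1))
print(r.state()["force"],r.state()["clock"])
```

```text
10 262.3 225.3
top -19.8 -118.1
17 297.88235294117646 182.41176470588235
side -20.8 -119.5
[-0.26579446 -0.02484675  0.09449596] 24.2
```

The tab is now at stove (-20, -118), which puts the catch at about 1.57 rad, and the robot is clear of everything. Handing in.

```bash
python3 -c "
from rig import r
print(r.hand_in())"
```

```text
the job is handed in; nothing more can be done
None
```

The drip plate is home over all four studs and the catch is turned to about 1.57 rad, both checked in the camera pictures; I handed the job in with about 24 s on the clock, and no verdict was returned.

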